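# Clamp the bar magnet with the fork key

### The job

Clamp the bar magnet on its mount: take the T-handled key with the two-pronged fork out of the rack, lower it down the mount's tube until it sits fully over the bar-shaped screw head at the bottom, and with it turn the screw clockwise until the clamp finger stops across the magnet. Then let go, leaving the key standing upright on the screw; leave the other key in the rack.

Things in the scene. Friction and masses are not known exactly. Their poses are not given: they have to be found in the camera images.
- fork_key: Steel T-key, 139 mm tall, 0.18 kg, upright in a 22 mm deep pocket of the rack (either one). Origin: centre of fork underside, z up. Dark handle bar along x, 90 long, 16 wide (y), 18 high, centre 130 mm up; grasp across y. Fork: two prongs at y 11 to 17 and -11 to -17 mm, 30 long in x, 46 high; gap 22 wide along x, 43 high. Half a turn looks the same. Shank 14 mm.
- socket_key: The wrong key, stays in the rack: 114 mm tall, steel T-key with a 70 mm dark handle bar, centre 105 mm above its origin (centre of underside), and a plain round 32 mm socket body, no fork. Upright in the other pocket, 110 mm from the fork key. The rack is a wooden block 80 x 190 x 30 mm.
- screw_head (a point): Top centre of the screw's 52 mm disc, 29 mm above the table, z up; turns with it. Head on it: bar 38 mm along x, 10 wide (y), 16 high. Seated, the fork straddles the bar, key x along point x (either way), key origin here; play 6 mm and 20 degrees, so the key turns about 20 degrees before the screw follows. Grey tube round it: inside 58 mm, mouth 78 mm wide, 61 mm above here.
- clamp_screw (a joint): Turn of the screw in rad, growing clockwise seen from above: 0 = finger open, 1.05 = at the stop, brass clamp finger straight across the magnet lying on the mount's foot plate. Starts at 0 to 0.15; stays where left; friction 0.1 N m. Seen from above, the head bar lies 30 degrees clockwise of the line of the finger.
Mind the look-alikes: they are no part of the job. What is shaped like the fork_key but turquoise is not meant.

How it is judged:
On the way, in this order (a step that is already met when the one before it is completed fails the run):
1. the fork of the key sits fully over the screw head, the screw not yet turned home (horizontal distance between fork_key and screw_head below 0.012 m and z of fork_key in the frame of screw_head below 0.008 m and angle between fork_key's own z axis and vertical below 0.25 rad and value of joint clamp_screw below 0.7 rad), for 0.1 s.
2. the screw is turned home with the key on it (value of joint clamp_screw above 0.85 rad and horizontal distance between fork_key and screw_head below 0.015 m and z of fork_key in the frame of screw_head below 0.01 m), for 0.1 s.
At the end, for the whole second after the job is handed in: The screw is turned clockwise to its stop or within about 11 degrees of it (joint above 0.85 rad), and the fork key stands at rest on the screw, within 15 mm of its axis, seated to within 10 mm and tilted less than 14 degrees (all of step 2 and angle between fork_key's own z axis and vertical below 0.25 rad and linear speed of fork_key below 0.02 m/s); the robot touches nothing.
It fails at once if the screw is turned by anything but the seated fork key (value of joint clamp_screw between 0.4 and 0.8 rad and (horizontal distance between fork_key and screw_head above 0.03 m or z of fork_key in the frame of screw_head above 0.016 m)).
It fails at once if the other key is taken out of its pocket or knocked over (distance of socket_key from where it was at the start of the episode above 0.03 m or angle between socket_key's own z axis and vertical above 0.5 rad).
It also fails if it takes over 38 s, if anything falls off the work surface, if the arm or the gripper's body presses on something with over 40 N, if the wrist force passes 120 N, or if a joint passes its speed limit or range.

### The arm

A 7-joint arm with a two-finger parallel gripper is mounted at the origin on a cart in front of the work surface, level with it; the furniture and walls round the work are solid. World frame = base frame: x ahead of the robot, y to its left, z up, the work surface at z = 0. Lengths are in m, angles in rad, forces in N, time in s.
With the tool pointing down it reaches from about 0.425 to 0.875 m from the base axis. Payload 4.7 kg.
Tool frame: the origin (TCP) lies at the very end of the fingers, on their centre line; the grasp point (between the pads) lies 19 mm behind it; z points along the fingers, y is the line along which they close (so a half turn about z gives the same grasp; the last joint's range is limited). The gripper opens to 87 mm and grips with 3 to 60 N. Pads are 19 mm wide; open, the fingers measure 117 mm over their backs; the gripper's body (75 mm by 190 mm) begins 51 mm behind the grasp point.
Start: joints at [-1.134, 0.321, -0.07, 1.45, 0.023, 1.371, -0.057], TCP at [0.267, 0.593, 0.223] pointing down, gripper open.
Joint ranges: [-2.86, 2.86], [-0.3, 2.09], [-1.38, 1.24], [0.06, 2.45], [-1.56, 4.7], [0.09, 2.05], [-2.69, 2.69]. Speed limits (rad/s): [2.57, 2.57, 3.14, 3.14, 3.14, 3.14, 3.14].

### API

Orientations are given as a rotation vector (axis times angle).
In Python, from bench import ctrl gives the robot as it stands.
- The arm moves only by the shell command python3 -m jog 'ROWS' [FORCE]. ROWS is JSON, a list that holds one entry, the list of rows, each a list of 7 numbers: the shift along the tool's x, y, z in mm, then the turn, a rotation vector about the tool's x, y, z in degrees, then the finger opening in mm, from 0 to 87. A call has 1 to 10 rows; each row is the pose to reach, as a shift and turn from the pose commanded when the call began, along the tool's axes at that moment; what a row does not reach only later rows make up. A row lasts 1/10 s, in which the tool goes at most 50 mm and 8.59 degrees, less where a joint would pass 70% of its speed; a pose out of reach is approached as far as the arm can. A call with a gripper value outside its range is refused whole. The fingers move at their own pace and stop on an object; FORCE is the grip in N (left out, the last holds). Time passes only in rows, so rows that repeat a pose let the fingers close. It gives the time, the measured TCP pose, the force, the opening and the grip force at its end, in the units of the state.
- ctrl.get_state(): the state, without advancing time (a new reading comes with each control period).
- ctrl.get_image(name): name is "scene" or "top" or "wrist"; returns a dict with "image" (384x512x3 uint8, red, green, blue), "depth" (384x512 float32, m along the optical axis (not along the pixel's ray), 0 where there is no reading), "fov_y" (degrees; the focal length in pixels is half the picture's height over the tangent of half this angle, whatever the lens; pixels are square), "cx", "cy" (the principal point, pixels), "rvec" (rotation vector, rad) and "tvec" (3), from world to camera coordinates, as OpenCV has them. Camera axes: x right, y down, z forward; pixel columns grow to the right and rows downward; lengths in m; the calibration is good to about 2 mm. A picture is of the moment at which its call begins.
- ctrl.close_job(): hands the job in; it is judged then, once.
The state is a dict: "time": time; "joint_positions": joint angles; "qd": joint speeds; "joint_torque": joint torques, N m; "position": TCP position; "tool_rot": TCP orientation; "ft_force": force on the tool from outside, world axes, zero at the start; "torque": the same for the moment, N m; "grip_width": opening from 0.0 (shut) to 1.0 (fully open); "grip_force": force on a finger pad.
Only numpy, scipy, OpenCV 4.12 (cv2) and the standard library are available. Lean on these libraries where they do the work, as an engineer would, in place of code of your own. Each camera call takes 0.05 s, during which the arm holds its last target. There are 200 camera calls.

## Working session

There is one attempt and no reset: what is moved stays moved. The work goes in short steps, Python scripts to look and compute and a shell command to move; the robot and the scene stay as the last step left them, time stands still between calls to the robot, and variables do not carry over. Pictures are saved under pics/ and viewed, at most 10 in all, crops included, and the job is handed in when it is done.

```bash
mkdir -p pics; cat > h.py <<'E'
import numpy as np, cv2
from scipy.spatial.transform import Rotation as R
from bench import ctrl
def grab(n,save=None):
    d=ctrl.get_image(n)
    if save: cv2.imwrite('pics/'+save,d['image'][:,:,::-1])
    np.savez('/tmp/'+n+'.npz',**d)
    return d
def cloud(d):
    h,w=d['depth'].shape; f=h/2/np.tan(np.radians(d['fov_y'])/2)
    v,u=np.mgrid[:h,:w]; z=d['depth']
    p=np.stack([(u-d['cx'])/f*z,(v-d['cy'])/f*z,z],-1)
    Rm=cv2.Rodrigues(np.array(d['rvec'],float))[0]
    P=(p-np.array(d['tvec']).ravel())@Rm
    P[z==0]=np.nan
    return P
E
python3 - <<'E'
from h import *
ims=[]
for n in ('top','scene'):
    d=grab(n,n+'0.png'); P=cloud(d)
    print(n,d['fov_y'],P[192,256],np.nanmin(P[...,2]))
s=ctrl.get_state(); print(s)
E
```

```text
top 46.2922451102914 [0.48506796 0.06482642 0.02883558] -0.764595570783377
scene 46.33520258937002 [0.56071827 0.18505732 0.00235415] -0.7567524023633606
{'time': 0.1, 'joint_positions': array([-1.13385935,  0.3217307 , -0.07008137,  1.4515552 ,  0.02258153,
        1.37081508, -0.05688641]), 'qd': array([-0.00098879, -0.0011556 ,  0.00085647, -0.00316661,  0.00012653,
       -0.00038258, -0.00102849]), 'joint_torque': array([-8.48974814e-04, -4.92566907e+01, -4.06128885e-01, -3.13398814e+01,
       -6.42128382e-02,  3.94568872e-02,  5.63352910e-05]), 'position': array([0.26656114, 0.59227678, 0.22158156]), 'tool_rot': array([-6.59140596e-01, -3.07137425e+00,  2.66693838e-03]), 'ft_force': array([-0.52877517, -0.14965418, -0.76503288]), 'torque': array([ 0.03053825,  0.05046093, -0.02187943]), 'grip_force': 0.0, 'grip_width': 1.000773067291104}
```

View pics/top0.png

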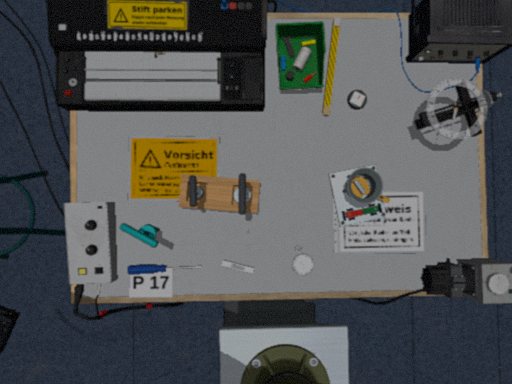

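View pics/scene0.png

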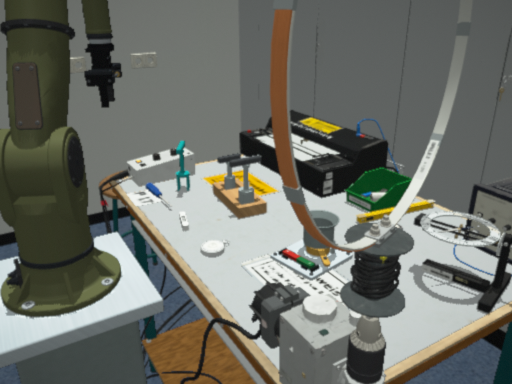

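```bash
python3 - <<'E'
from h import *
d=dict(np.load('/tmp/top.npz')); P=cloud(d)
f=192/np.tan(np.radians(d['fov_y'])/2)
K=np.array([[f,0,d['cx']],[0,f,d['cy']],[0,0,1]],float)
for q in ([.267,.593,.22],[0,0,0],[.6,0,0]): print(q,cv2.projectPoints(np.array([q],float),d['rvec'],d['tvec'],K,None)[0].ravel())
for (u,v) in [(192,190),(242,195),(220,195),(362,186),(150,235),(364,212)]: print(u,v,P[v,u].round(3))
Z=P[...,2]
for nm,z0,z1,r in (('handles',.08,.2,(165,270,165,230)),('turq',.08,.2,(110,185,215,260)),('mouth',.075,.1,(330,400,160,215)),('bar',.036,.05,(345,380,170,205))):
    u0,u1,v0,v1=r; m=np.zeros(Z.shape,np.uint8); m[v0:v1,u0:u1]=((Z>z0)&(Z<z1))[v0:v1,u0:u1]
    n,l,st,c=cv2.connectedComponentsWithStats(m)
    for i in range(1,n):
        if st[i,4]<12: continue
        q=P[l==i]; mm=np.median(q,0); 
        (cx,cy),(a,b),an=cv2.minAreaRect(q[:,:2].astype(np.float32)*1000)
        w,V=np.linalg.eigh(np.cov(q[:,:2].T)); print(nm,st[i],mm.round(3),'z90',np.percentile(q[:,2],90).round(3),'rect',round(cx),round(cy),round(a),round(b),round(an),'axis',np.degrees(np.arctan2(V[1,1],V[0,1])).round(1))
t=cv2.resize(d['image'][160:225,165:265],None,fx=4,fy=4,interpolation=2)
t2=cv2.resize(d['image'][155:220,320:410],None,fx=4,fy=4,interpolation=2)
s=dict(np.load('/tmp/scene.npz'))['image']
a=cv2.resize(s[140:220,160:280],(390,260),interpolation=2); b=cv2.resize(s[200:280,260:360],(360,260),interpolation=2)
img=np.vstack([np.hstack([t,t2]),np.hstack([a,b])[:,:760] if 750>=760 else np.hstack([a,b,np.zeros((260,10,3),np.uint8)])])
cv2.imwrite('pics/crop1.png',img[:,:,::-1])
E
```

```text
[0.267, 0.593, 0.22] [-10.55171214 303.71014844]
[0, 0, 0] [284.93864887 388.86562931]
[0.6, 0, 0] [280.83991611 146.2419279 ]
192 190 [0.488 0.209 0.121]
242 195 [0.474 0.099 0.147]
220 195 [0.479 0.152 0.032]
362 186 [ 0.496 -0.194  0.033]
150 235 [0.387 0.316 0.053]
364 212 [ 0.432 -0.2    0.023]
handles [237 173   9  42 323] [0.477 0.099 0.146] z90 0.149 rect 478 101 18 89 89 axis 179.2
handles [189 175   9  32 240] [0.485 0.209 0.121] z90 0.124 rect 487 208 17 69 89 axis -179.3
turq [119 223  39  25 345] [0.392 0.322 0.138] z90 0.141 rect 392 325 89 18 60 axis 60.2
mouth [347 167  36  37 562] [ 0.496 -0.193  0.086] z90 0.091 rect 494 -184 84 83 46 axis -177.6
bar [361 175  11  23  36] [ 0.5   -0.208  0.042] z90 0.047 rect 497 -204 54 19 8 axis -169.2
bar [353 180  12  14  74] [ 0.495 -0.183  0.044] z90 0.047 rect 495 -183 38 11 34 axis -144.7
bar [345 182   5  15  22] [ 0.488 -0.152  0.043] z90 0.047 rect 488 -152 35 7 13 axis -169.5
```

View pics/crop1.png

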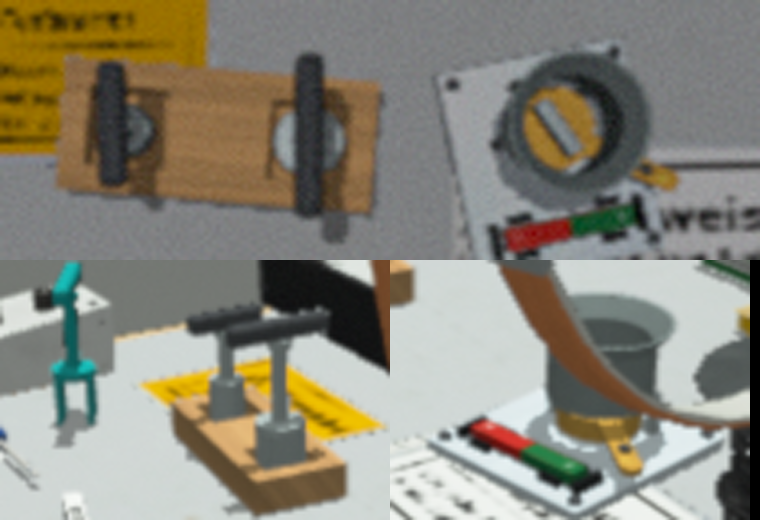

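```bash
cat >> h.py <<'E'
def delta(pos,yaw_y):
    """shift (mm) and turn (deg about tool z) from the present pose to TCP pos, tool down with tool y at world angle yaw_y"""
    s=ctrl.get_state(); R0=R.from_rotvec(s['tool_rot'])
    a=np.radians(yaw_y); y=np.array([np.cos(a),np.sin(a),0]); z=np.array([0,0,-1.]); x=np.cross(y,z)
    R1=R.from_matrix(np.c_[x,y,z])
    print('now',s['time'].__round__(2),s['position'].round(4),'yang',np.degrees(np.arctan2(*R0.as_matrix()[[1,0],1])).round(1),'w',round(s['grip_width']*87,1),'F',s['ft_force'].round(1),'T',s['torque'].round(2))
    print('shift',(R0.inv().apply(np.array(pos)-s['position'])*1000).round(1),'turn',np.degrees((R0.inv()*R1).as_rotvec()).round(1))
E
python3 - <<'E'
from h import *
d=dict(np.load('/tmp/scene.npz')); P=cloud(d)
for u,v in [(285,100),(320,225),(440,110),(378,250),(320,330),(450,240),(365,355)]: print(u,v,P[v,u].round(2))
delta([.478,.10,.26],-90)
E
```

```text
285 100 [ 0.1  -0.62  0.46]
320 225 [ 0.51 -0.17  0.06]
440 110 [ 0.43 -0.49  0.39]
378 250 [ 0.26 -0.57  0.28]
320 330 [ 0.25 -0.49  0.12]
450 240 [ 0.61 -0.42  0.12]
365 355 [ 0.26 -0.56  0.13]
now 0.1 [0.2666 0.5923 0.2216] yang 65.8 w 87.1 F [-0.5 -0.1 -0.8] T [ 0.03  0.05 -0.02]
shift [-394.8 -362.2  -37.8] turn [-0.000e+00  1.000e-01  1.558e+02]
```

```bash
python3 -m jog '[[[-10,-9,-8,0,0,6,87],[-30,-27,-20,0,0,14,87],[-55,-50,-30,0,0,22,87],[-80,-73,-38,0,0,30,87],[-105,-96,-38,0,0,38,87],[-130,-119,-38,0,0,46,87],[-155,-142,-38,0,0,54,87],[-180,-165,-38,0,0,62,87],[-205,-188,-38,0,0,70,87],[-230,-211,-38,0,0,78,87]]]'; python3 -c "
from h import *
delta([.478,.10,.26],-90)"
```

```text
time: 1.1
position: [0.3901, 0.3045, 0.2602]
tool_rot: [-2.451, -1.965, 0.001]
ft_force: [1.1, -0.1, -0.2]
grip_width: 0.998
grip_force: 0.0
now 1.1 [0.3901 0.3045 0.2602] yang -12.5 w 86.9 F [ 1.1 -0.1 -0.2] T [-0.05  0.03 -0.04]
shift [-180.5  130.3    0.2] turn [-0.   0.  77.5]
```

```bash
python3 -m jog '[[[-22,16,0,0,0,8,87],[-44,32,0,0,0,16,87],[-66,48,0,0,0,24,87],[-88,64,0,0,0,32,87],[-110,80,0,0,0,40,87],[-132,96,0,0,0,48,87],[-152,110,0,0,0,56,87],[-168,122,0,0,0,64,87],[-178,129,0,0,0,72,87],[-180,130,0,0,0,77.5,87]]]'; python3 -c "
from h import *
delta([.478,.10,.26],-90)
d=grab('wrist','w1.png');P=cloud(d);Z=P[...,2]
m=((Z>.135)&(Z<.155)).astype(np.uint8)
n,l,st,c=cv2.connectedComponentsWithStats(m)
for i in range(1,n):
    if st[i,4]<100: continue
    q=P[l==i]; print(st[i],np.median(q,0).round(4),[np.round(t) for t in cv2.minAreaRect(q[:,:2].astype(np.float32)*1000)])
"
```

```text
time: 2.1
position: [0.4792, 0.1003, 0.2602]
tool_rot: [3.141, -0.005, -0.0]
ft_force: [-0.1, 0.2, 0.3]
grip_width: 0.998
grip_force: 0.0
now 2.1 [0.4792 0.1003 0.2602] yang -90.2 w 86.8 F [-0.1  0.2  0.3] T [-0.04  0.12  0.04]
shift [-1.2  0.3  0.2] turn [ 0.   0.  -0.2]
[ 248  147   18   88 1381] [0.4814 0.0974 0.1456] [array([478.,  98.]), array([16., 88.]), np.float64(89.0)]
```

View pics/w1.png

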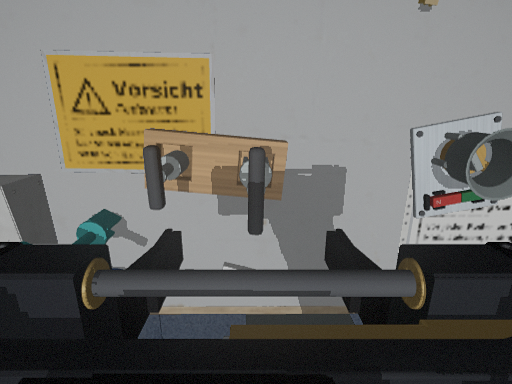

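Wrist view: the fork key is the right-hand one, with its longer handle at (257,190). The socket key is at (155,178), and the turquoise decoy at (95,228) is off the rack. I'll descend onto the fork key's handle.

```bash
python3 -m jog '[[[-1,2,30,0,0,0,87],[-1,2,65,0,0,0,87],[-1,2,100,0,0,0,87],[-1,2,125,0,0,0,87],[-1,2,138,0,0,0,87],[-1,2,141,0,0,0,87],[-1,2,141,0,0,0,50],[-1,2,141,0,0,0,10],[-1,2,141,0,0,0,0],[-1,2,141,0,0,0,0]]]' 50; python3 -m jog '[[[0,0,0,0,0,0,0],[0,0,0,0,0,0,0],[0,0,0,0,0,0,0]]]' 50;  python3 -c "
from h import *
delta([.478,.10,.23],-90)"
```

```text
time: 3.15
position: [0.4785, 0.1008, 0.1205]
tool_rot: [-3.141, -0.008, -0.003]
ft_force: [-0.7, 0.7, 0.5]
grip_width: 0.718
grip_force: 0.0
time: 3.45
position: [0.4779, 0.1005, 0.1196]
tool_rot: [-3.141, -0.008, -0.0]
ft_force: [-0.6, 0.8, 0.1]
grip_width: 0.449
grip_force: 0.0
now 3.45 [0.4779 0.1005 0.1196] yang -89.7 w 39.1 F [-0.6  0.8  0.1] T [-0.01  0.19  0.03]
shift [ 1.000e-01  5.000e-01 -1.104e+02] turn [-0.  -0.   0.3]
```

```bash
python3 -m jog '[[[0,0,0,0,0,0,0],[0,0,0,0,0,0,0],[0,0,0,0,0,0,0],[0,0,0,0,0,0,0],[0,0,0,0,0,0,0]]]' 50;  python3 -c "
from h import *
delta([.478,.10,.23],-90)"
```

```text
time: 3.95
position: [0.4779, 0.1005, 0.1196]
tool_rot: [3.142, 0.008, 0.0]
ft_force: [0.4, -0.3, 0.0]
grip_width: 0.202
grip_force: 50.0
now 3.95 [0.4779 0.1005 0.1196] yang -89.7 w 17.6 F [ 0.4 -0.3  0. ] T [-0.15  0.08 -0.01]
shift [ 1.000e-01  5.000e-01 -1.104e+02] turn [ 0.  -0.   0.3]
```

```bash
python3 -m jog '[[[0,0,-8,0,0,0,0],[0,0,-20,0,0,0,0],[0,0,-38,0,0,0,0],[0,0,-65,0,0,0,0],[0,0,-95,0,0,0,0],[0,20,-115,0,0,-3,0],[0,50,-118,0,0,-8,0],[0,85,-118,0,0,-14,0],[0,115,-118,0,0,-20,0],[0,135,-118,0,0,-25,0]]]' 50;  python3 -c "
from h import *
delta([.495,-.183,.237],-55)
d=grab('wrist','w2.png');np.savez('/tmp/w2.npz',**d)
P=cloud(d);Z=P[...,2]
m=((Z>.082)&(Z<.1)).astype(np.uint8)
n,l,st,c=cv2.connectedComponentsWithStats(m)
for i in range(1,n):
    if st[i,4]<200: continue
    q=P[l==i]; print(st[i],np.median(q,0).round(4),[np.round(t) for t in cv2.minAreaRect(q[:,:2].astype(np.float32)*1000)])
d=grab('top')
"
```

```text
time: 4.95
position: [0.4785, -0.0372, 0.2388]
tool_rot: [3.065, 0.689, 0.003]
ft_force: [0.3, 0.2, -1.6]
grip_width: 0.207
grip_force: 50.0
now 4.95 [ 0.4785 -0.0372  0.2388] yang -64.7 w 18.0 F [ 0.3  0.2 -1.6] T [-0.03  0.1  -0.03]
shift [-47.5 138.8   1.8] turn [ 0.  -0.1 -9.7]
[ 341  190   74   65 1167] [ 0.5072 -0.2015  0.0874] [array([ 500., -185.]), array([73., 86.]), np.float64(11.0)]
```

View pics/w2.png

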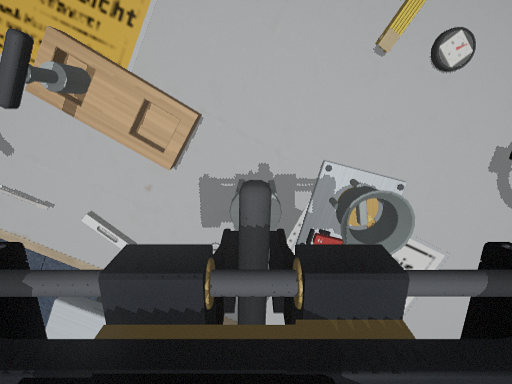

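The key is held upright at (258,200), with the tube at (375,220) and the head bar visible inside. Now I'll fit the tube centre and bar angle.

```bash
python3 - <<'E'
from h import *
from scipy.optimize import least_squares
def circ(q):
    r=least_squares(lambda p:np.hypot(q[:,0]-p[0],q[:,1]-p[1])-p[2],[.497,-.187,.035],loss='soft_l1',f_scale=.002); return r.x.round(4)
for n,win in (('top',(330,405,155,220)),('w2',(325,425,180,270))):
    d=dict(np.load(f'/tmp/{n}.npz')); P=cloud(d); Z=P[...,2]; u0,u1,v0,v1=win
    S=P[v0:v1,u0:u1].reshape(-1,3); k=(np.hypot(S[:,0]-.497,S[:,1]+.187)<.055)
    rim=S[k&(S[:,2]>.087)&(S[:,2]<.094)]; print(n,'rim',len(rim),circ(rim))
    for r in np.arange(.076,.1,.004):
        q=S[k&(S[:,2]>r)&(S[:,2]<r+.004)]
        if len(q)>20: print('  z',r.round(3),len(q),circ(q))
    k=(np.hypot(S[:,0]-.495,S[:,1]+.185)<.026)&(S[:,2]>.039)&(S[:,2]<.052); q=S[k]
    rc=cv2.minAreaRect(q[:,:2].astype(np.float32)*1000); w,V=np.linalg.eigh(np.cov(q[:,:2].T))
    print(n,'bar',len(q),np.median(q,0).round(4),np.round(rc[0],1),np.round(rc[1],1),round(rc[2],1),'ax',np.degrees(np.arctan2(V[1,1],V[0,1])).round(1))
d=dict(np.load('/tmp/w2.npz'))
cv2.imwrite('pics/c2.png',cv2.resize(d['image'][150:280,290:460],None,fx=4,fy=4,interpolation=2)[:,:,::-1])
E
```

```text
top rim 0 [ 0.497 -0.187  0.035]
top bar 0 [nan nan nan] [0. 0.] [0. 0.] 0.0 ax nan
w2 rim 643 [ 0.4941 -0.1861  0.0399]
  z 0.076 354 [ 0.4941 -0.1864  0.0307]
  z 0.08 381 [ 0.494  -0.1864  0.0338]
  z 0.084 464 [ 0.494  -0.1863  0.0371]
  z 0.088 502 [ 0.4941 -0.1862  0.0403]
w2 bar 200 [ 0.4921 -0.1865  0.0441] [ 492.4 -187.2] [34. 10.] 36.0 ax -145.8
  avg = a.mean(axis, **keepdims_kw)
  ret = um.true_divide(
<stdin>:13: RuntimeWarning: Degrees of freedom <= 0 for slice
  c *= np.true_divide(1, fact)
  c *= np.true_divide(1, fact)
  return _methods._mean(a, axis=axis, dtype=dtype,
```

View pics/c2.png

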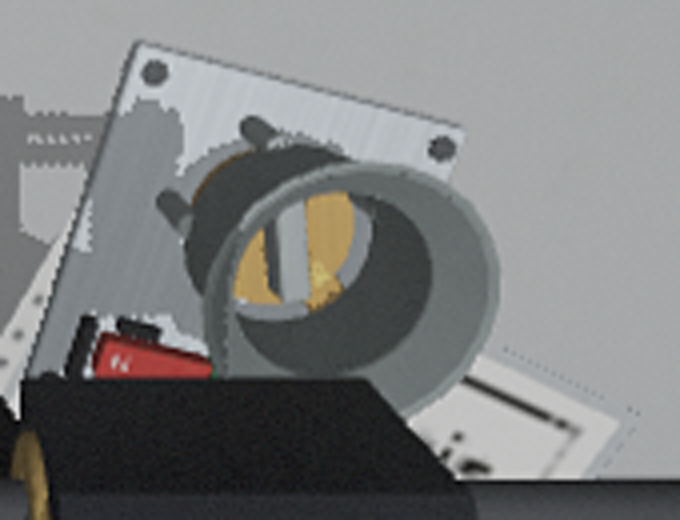

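```bash
python3 -c "
from h import *
delta([.494,-.1863,.237],-55.5)"; python3 -m jog '[[[-6,20,0,0,0,-2,0],[-18,55,0,0,0,-5,0],[-32,92,0,0,0,-7,0],[-42,122,0,0,0,-9,0],[-46,136,1,0,0,-9,0],[-48,141,2,0,0,-9,0],[-48,141,2,0,0,-9,0],[-48,141,2,0,0,-9,0]]]' 50; python3 -c "
from h import *
delta([.494,-.1863,.16],-55.5)
d=grab('top','t3.png');P=cloud(d);Z=P[...,2]
d=grab('scene');cv2.imwrite('pics/s3.png',cv2.resize(d['image'][100:290,220:400],None,fx=3,fy=3)[:,:,::-1])"
```

```text
now 5.05 [ 0.4785 -0.0382  0.2388] yang -65.0 w 18.2 F [ 0.4 -0.3 -2.4] T [-0.07  0.16  0.  ]
shift [-48.5 140.8   1.8] turn [ 0.1 -0.1 -9.5]
time: 5.85
position: [0.4956, -0.1805, 0.2355]
tool_rot: [-3.0, -0.928, -0.0]
ft_force: [-0.8, 0.4, -2.5]
grip_width: 0.209
grip_force: 50.0
now 5.85 [ 0.4956 -0.1805  0.2355] yang -55.6 w 18.2 F [-0.8  0.4 -2.5] T [-0.04  0.15  0.09]
shift [-4.6  3.9 75.5] turn [-0.1 -0.  -0.1]
```

View pics/s3.png

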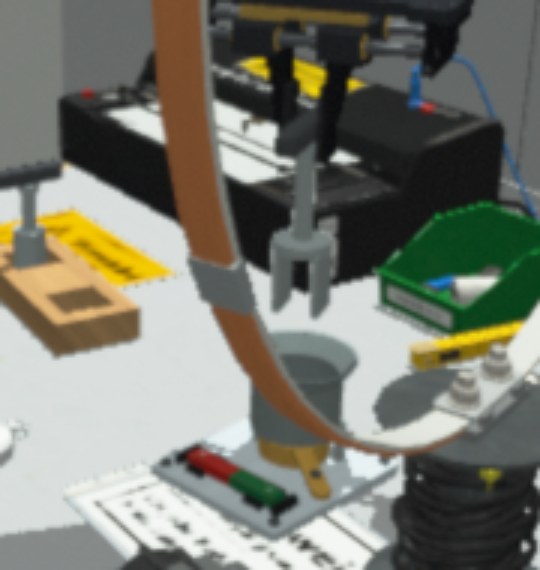

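The fork hangs over the tube mouth, about 6 mm off centre. I'll correct that before lowering it.

```bash
python3 -m jog '[[[-5,4,0,0,0,0,0],[-5,4,10,0,0,0,0],[-5,4,22,0,0,0,0],[-5,4,25,0,0,0,0]]]' 50; python3 -c "
from h import *
delta([.494,-.1863,.140],-55.5)"
```

```text
time: 6.35
position: [0.4922, -0.188, 0.2084]
tool_rot: [-3.0, -0.925, 0.004]
ft_force: [-0.5, 0.7, -2.3]
grip_width: 0.206
grip_force: 50.0
now 6.35 [ 0.4922 -0.188   0.2084] yang -55.7 w 17.9 F [-0.5  0.7 -2.3] T [-0.04  0.12  0.03]
shift [ 2.6 -0.2 68.4] turn [-0.1  0.1 -0.2]
```

```bash
python3 -m jog '[[[2.5,0,8,0,0,0,0],[2.5,0,20,0,0,0,0],[2.5,0,32,0,0,0,0],[2.5,0,42,0,0,0,0],[2.5,0,46,0,0,0,0],[2.5,0,46,0,0,0,0]]]' 50; python3 -c "
from h import *
delta([.494,-.1863,.140],-55.5)"
```

```text
time: 6.95
position: [0.495, -0.1871, 0.1637]
tool_rot: [-3.002, -0.925, 0.002]
ft_force: [0.7, -0.4, -2.1]
grip_width: 0.206
grip_force: 50.0
now 6.95 [ 0.495  -0.1871  0.1637] yang -55.7 w 17.9 F [ 0.7 -0.4 -2.1] T [-0.12  0.15  0.  ]
shift [-0.4 -1.2 23.7] turn [-0.   0.1 -0.2]
```

```bash
python3 -m jog '[[[0,-1,4,0,0,0,0],[0,-1,8,0,0,0,0],[0,-1,12,0,0,0,0],[0,-1,15,0,0,0,0],[0,-1,15,0,0,0,0]]]' 50; python3 -m jog '[[[0,0,3,0,0,0,0],[0,0,6,0,0,0,0],[0,0,8,0,0,0,0],[0,0,8,0,0,0,0]]]' 50;  python3 -c "
from h import *
delta([.494,-.1863,.140],-55.5)"
```

```text
time: 7.45
position: [0.4946, -0.1862, 0.1491]
tool_rot: [-3.002, -0.926, 0.001]
ft_force: [-0.6, 0.1, -1.7]
grip_width: 0.203
grip_force: 50.0
time: 7.85
position: [0.4947, -0.1863, 0.1412]
tool_rot: [-3.002, -0.926, 0.001]
ft_force: [-0.2, 0.7, -1.3]
grip_width: 0.2
grip_force: 50.0
now 7.85 [ 0.4947 -0.1863  0.1412] yang -55.7 w 17.4 F [-0.2  0.7 -1.3] T [-0.12  0.15 -0.  ]
shift [-0.6 -0.4  1.2] turn [-0.   0.  -0.2]
```

```bash
python3 -m jog '[[[-0.5,0,1,0,0,0,0],[-0.5,0,1.5,0,0,0,0],[-0.5,0,1.5,0,0,5,0],[-0.5,0,1.5,0,0,11,0],[-0.5,0,1.5,0,0,17,0],[-0.5,0,1.5,0,0,23,0],[-0.5,0,1.5,0,0,29,0],[-0.5,0,1.5,0,0,35,0],[-0.5,0,1.5,0,0,41,0],[-0.5,0,1.5,0,0,47,0]]]' 50; python3 -c "
from h import *
delta([.494,-.1863,.140],-135)"
```

```text
time: 8.85
position: [0.4948, -0.1864, 0.1406]
tool_rot: [-3.121, 0.354, -0.001]
ft_force: [-1.6, 0.3, 2.0]
grip_width: 0.208
grip_force: 50.0
now 8.85 [ 0.4948 -0.1864  0.1406] yang -102.9 w 18.1 F [-1.6  0.3  2. ] T [0.3  0.41 0.13]
shift [-0.8  0.1  0.6] turn [-0.1 -0.  32.1]
```

```bash
python3 -m jog '[[[0,0,0,0,0,5,0],[0,0,0,0,0,10,0],[0,0,0,0,0,15,0],[0,0,0,0,0,20,0],[0,0,0,0,0,23,0]]]' 50; python3 -c "
from h import *
delta([.494,-.1863,.140],-135)"; python3 -m jog '[[[0,0,0,0,0,2,0],[0,0,0,0,0,4,0],[0,0,0,0,0,6,0]]]' 50; python3 -c "
from h import *
delta([.494,-.1863,.140],-135)"
```

```text
time: 9.35
position: [0.4948, -0.1864, 0.1407]
tool_rot: [-2.988, 0.967, -0.001]
ft_force: [-1.7, 0.0, 1.7]
grip_width: 0.205
grip_force: 50.0
now 9.35 [ 0.4948 -0.1864  0.1407] yang -125.9 w 17.8 F [-1.7  0.   1.7] T [0.25 0.33 0.1 ]
shift [-0.7  0.4  0.7] turn [-0.1 -0.   9.1]
time: 9.65
position: [0.4949, -0.1863, 0.1406]
tool_rot: [-2.934, 1.12, -0.001]
ft_force: [-0.4, 1.2, 1.9]
grip_width: 0.209
grip_force: 50.0
now 9.65 [ 0.4949 -0.1863  0.1406] yang -131.8 w 18.2 F [-0.4  1.2  1.9] T [0.28 0.38 0.06]
shift [-0.7  0.5  0.6] turn [-0.1 -0.   3.2]
```

```bash
for i in 1 2 3; do python3 -m jog '[[[0,0,0,0,0,2,0],[0,0,0,0,0,3,0]]]' 50 >/dev/null; python3 -c "
from h import *
delta([.494,-.1863,.140],-135)" | head -1; done
```

```text
now 9.85 [ 0.4949 -0.1864  0.1407] yang -134.7 w 17.7 F [-0.6  1.   2.1] T [0.27 0.3  0.39]
now 10.05 [ 0.495  -0.1865  0.1406] yang -137.7 w 17.6 F [-0.9  1.4  4.6] T [0.32 0.39 0.69]
now 10.25 [ 0.4951 -0.1866  0.1406] yang -140.7 w 17.8 F [-0.4  1.   3.3] T [0.18 0.25 0.59]
```

The torque jump shows the screw is at its stop. I'll relieve the twist and release.

```bash
python3 -m jog '[[[0,0,0,0,0,-3,0],[0,0,0,0,0,-6,0],[0,0,0,0,0,-6,0],[0,0,0,0,0,-6,22],[0,0,0,0,0,-6,30],[0,0,0,0,0,-6,45],[0,0,0,0,0,-6,60],[0,0,0,0,0,-6,60],[0,0,0,0,0,-6,60],[0,0,0,0,0,-6,60]]]'; python3 -m jog '[[[0,0,-5,0,0,0,70],[0,0,-15,0,0,0,70],[0,0,-30,0,0,0,70],[0,0,-55,0,0,0,70],[0,0,-90,0,0,0,70],[0,0,-120,0,0,0,70],[0,0,-130,0,0,0,70],[0,0,-130,0,0,0,70]]]'; python3 - <<'E'
from h import *
w=grab('wrist'); P=cloud(w); Z=P[...,2]
k=(np.hypot(P[...,0]-.494,P[...,1]+.186)<.07)&(Z>.145)&(Z<.185); q=P[k]
print(len(q),np.median(q,0),[np.round(t) for t in cv2.minAreaRect(q[:,:2].astype(np.float32)*1000)],np.percentile(q[:,2],[5,90]))
s=grab('scene')['image']
a=cv2.resize(w['image'],(400,300)); b=cv2.resize(s[130:290,230:390],(300,300))
cv2.imwrite('pics/f.png',np.hstack([a,b])[:,:,::-1])
E
```

```text
time: 11.25
position: [0.4945, -0.1866, 0.14]
tool_rot: [-2.905, 1.195, 0.0]
ft_force: [0.5, -0.1, -0.2]
grip_width: 0.659
grip_force: 0.0
time: 12.05
position: [0.4956, -0.1871, 0.2722]
tool_rot: [-2.904, 1.195, -0.006]
ft_force: [0.5, 0.2, -0.1]
grip_width: 0.803
grip_force: 0.0
1476 [ 0.49349066 -0.18786407  0.16648274] [array([ 491., -185.]), array([19., 89.]), np.float64(46.0)] [0.16264986 0.1676901 ]
```

View pics/f.png

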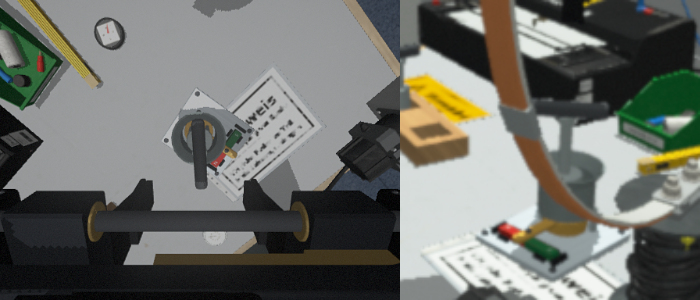

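The key stands upright at (200,155) with its top at 0.168 m, so it is fully seated. The brass finger lies across the magnet at (525,235), and the gripper is clear.

```bash
python3 -c "
from bench import ctrl
print(ctrl.close_job())"
```

```text
the job is handed in; nothing more can be done
None
```

The job is handed in at about 12 s: the screw is turned to its stop with the clamp finger across the magnet, and the fork key stands seated and upright on the screw. The other key was left in the rack and the gripper is clear; the judge's verdict was not returned.

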